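Tuck the last serving board under the weighted arm

ROBOT

A 6-joint arm with a two-finger parallel gripper is mounted at the origin on a cart in front of the work surface, level with it; the furniture and walls round the work are solid. World frame = base frame: x ahead of the robot, y to its left, z up, the work surface at z = 0. Lengths are in m, angles in rad, forces in N, time in s.
With the tool pointing down it reaches from about 0.4 to 0.825 m from the base axis. Payload 7 kg.
Tool frame: the origin (TCP) lies at the very end of the fingers, on their centre line; the grasp point (between the pads) lies behind it (r.grip_depth is the z of the grasp point in the tool frame, in m); z points along the fingers, y is the line along which they close (so a half turn about z gives the same grasp; the last joint's range is limited). The gripper opens to 85 mm and grips with 20 to 120 N. Pads are 22 mm wide; open, the fingers measure 114 mm over their backs; the gripper's body (76 mm by 85 mm) begins 54 mm behind the grasp point. The pads swing forward as they close: fully open they stand 13 mm farther back than shut.
Start: joints at [-0.875, 0.359, 0.012, 0, -1.224, -0.288], TCP at [0.268, -0.62, 0.231] pointing down, gripper open.
Joint ranges: [-3.07, 3.07], [-1.43, 2.12], [-1.02, 1.25], [-3.03, 1.67], [-3.05, -0], [-3.03, 3.03]. Speed limits (rad/s): [2.39, 2.39, 3.01, 3.14, 3.14, 3.14].

INTERFACE

Orientations are given as a rotation vector (axis times angle).
In Python, from cell import r gives the robot as it stands.
- The arm moves only by the tool step_arm, never from a script. Its argument "rows" is a list of rows, each a list of 3 entries, a list of its own where there are three numbers: the finger opening in cm, from 0 to 8.54, then the shift along the tool's x, y, z in cm, then the turn about the tool's z in rad. In form: [[jaw, [x, y, z], roll], ...]. A call has 1 to 8 rows; each row is the pose to reach, as a shift and turn from the pose commanded when the call began, along the tool's axes at that moment; what a row does not reach only later rows make up. A row lasts 1/12 s, in which the tool goes at most 41.7 mm and 7.16 degrees, less where a joint would pass 70% of its speed; a pose out of reach is approached as far as the arm can. A call with a gripper value outside its range is refused whole. The fingers move at their own pace and stop on an object; the grip force is fixed at half the most. Time passes only in rows, so rows that repeat a pose let the fingers close. It gives the time, the measured TCP pose, the force, the opening and the grip force at its end, in the units of the state.
- r.get_state(): the state, without advancing time (a new reading comes with each control period).
- r.grab_frame(name): name is "scene" or "top" or "wrist"; returns a dict with "image" (400x640x3 uint8, red, green, blue), "camera_matrix" (3x3 intrinsics, pixels), "dist" ([k1, k2, p1, p2, k3] as OpenCV has them; the pictures are not rectified), "rvec" (rotation vector, rad) and "tvec" (3), from world to camera coordinates, as OpenCV has them. Camera axes: x right, y down, z forward; pixel columns grow to the right and rows downward; lengths in m; the calibration is good to about 2 mm. A picture is of the moment at which its call begins. There is no depth.
- r.finish_job(): hands the job in; it is judged then, once.
The state is a dict: "time": time; "qpos": joint angles; "qd": joint speeds; "joint_torque": joint torques, N m; "eef_pos": TCP position; "tool_rot": TCP orientation; "force": force on the tool from outside, world axes, zero at the start; "moment": the same for the moment, N m; "finger_gap": finger opening in m; "gripper_force": force on a finger pad.
Only numpy, scipy, OpenCV 4.12 (cv2) and the standard library are available. Lean on these libraries where they do the work, as an engineer would, in place of code of your own. Each camera call takes 0.05 s, during which the arm holds its last target. There are 200 camera calls.

TASK

The small wooden serving boards dry in the steel stand, where the weighted arm presses the pile flat so that they do not warp. Tuck the board that lies loose on the worktop in under the arm, on top of the pile: blade fully home against the back stop and handle out in front like the others, the arm resting on it. Keep the pile in place and leave the other things on the worktop where they are.

Things in the scene. Friction and masses are not known exactly. Their poses are not given: they have to be found in the camera images.
- board: The loose board: a flat wooden paddle 185 mm long (along x), 14 mm thick, lying flat on the worktop, the only one outside the stand; 0.06 to 0.13 kg. Blade 74 mm wide up to x = +92.5 mm, front corners rounded (16 mm), edges 2 mm. Handle 26 mm wide, straight from x = -80 to -36 mm, ends at -92.5. Origin: underside, midway along and across; x points from handle to blade front, z up.
- board_handle (a point): Good place to grip the loose board: on the middle line of its handle, 62 mm behind the board's origin (board x = -62 mm), 7 mm above the underside, half the thickness. The handle is 26 mm wide here. Axes as the board's.
- blade_tip (a point): The middle of the loose board's front edge (blade end), on its underside: 92.5 mm ahead of the board's origin. Axes as the board's.
- stand: Sheet-steel stand, fixed to the worktop; base 172 x 112 mm, its top 10 mm up, from x = -72 to +100 mm. Origin: at worktop height on the middle line; x points from the open front to the back stop, z up. Three boards lie in it, top of the pile 52 mm up. A board that is home has its origin at x = -47.5 mm: its handle stands out over the front. Two hinge ears at x = +85 mm reach 93 mm high.
- stop_face (a point): Middle of the back stop's front face: x = +45 mm in the stand, 52 mm above the worktop (level with the top of the three-board pile). The stop is an upright plate 58 mm wide, top 72 mm up. Axes as the stand's.
- guide_mouth (a point): Middle of the mouth between the two upright wire side guides: x = -22 mm in the stand, 52 mm above the worktop. The guides' tops are 70 mm up; they stand 86 mm apart from x = -3 to +45 mm and flare to 100 mm apart at the mouth. Ahead of the mouth nothing stands beside the pile. Axes as the stand's.
- hold_arm (a joint): Angle (rad) of the weighted arm, a 24 mm wide steel strap hinged behind the back stop (hinge line along the stand's y at x = +85 mm, 84 mm up), with a dark bar 52 mm long, 23 mm thick across it as weight (top 78 mm up at the start). 0: lying on three boards; grows as it lifts; about 0.13 with a fourth board. Swings freely; past about 1.8 it falls back and stays open (end stop 2.15).
- ski_tip (a point): Upturned front end of the arm: at the start about x = -76 mm in the stand, 80 mm up. From the foot (on the pile at x = -14 to -24 mm) the strap curls up toward this tip at 14, 24, then 31 degrees: a board slid along the top of the pile toward the stop runs under it and lifts the arm by itself, against some 2 to 8 N. The arm bears down with about 2 N.
- pile_1: Board 1 of the pile in the stand, counted from below (underside 10 mm above the worktop); same shape, size and axes as the loose board. It lies free, blade against the back stop to within 4 mm.
- pile_2: Board 2 of the pile in the stand, counted from below (underside 24 mm above the worktop); same shape, size and axes as the loose board. It lies free, blade against the back stop to within 4 mm.
- pile_3: Board 3 of the pile in the stand, counted from below (underside 38 mm above the worktop); same shape, size and axes as the loose board. It lies free, blade against the back stop to within 4 mm.
- pile_1_tip (a point): The middle of the front (blade) edge of pile board 1, on its underside.
- pile_2_tip (a point): The middle of the front (blade) edge of pile board 2, on its underside.
- pile_3_tip (a point): The middle of the front (blade) edge of pile board 3, on its underside.
- snack_pack: Bystander: a flat bright packet, 72 x 181 x 24 mm, lying on the worktop. Origin at the centre of its underside.
- teaspoon: Bystander: a steel teaspoon lying flat, 130 mm long. Origin at the centre of its underside.
- kitchen_timer: Bystander: a round wind-up kitchen timer, 63 mm across, 60 mm high. Origin at the centre of its underside.

How it is judged:
By the outcome, as a careful person would: the job done as asked, in the order asked, and still so for the second after the job is handed in, with the robot touching nothing.
It also fails if it takes over 38 s, if anything falls off the work surface, if the arm or the gripper's body presses on something with over 40 N, if the wrist force passes 120 N, or if a joint passes its speed limit or range.

## Working session

There is one attempt and no reset: what is moved stays moved. The work goes in short steps, Python scripts to look and compute and a tool call to move; the robot and the scene stay as the last step left them, time stands still between calls to the robot, and variables do not carry over. Pictures are saved under pics/ and viewed, at most 10 in all, crops included, and the job is handed in when it is done.

Besides the shell and the picture viewer there is one more tool, called after "Call:" in YAML: its name, and indented under it one key for each argument. step_arm: Moves the arm, as the interface text tells. Its arguments: {"type":"object","properties":{"rows":{"type":"array","items":{"type":"array"}}},"required":["rows"]}

```bash
mkdir -p pics; cat > h.py <<'E'
import numpy as np, cv2
from cell import r
def grab(n):
    f=r.grab_frame(n); return f
def ray(f,uv,z):
    K=f["camera_matrix"];p=cv2.undistortPoints(np.array(uv,float).reshape(-1,1,2),np.array(K),np.array(f["dist"])).reshape(-1,2)
    R=cv2.Rodrigues(np.array(f["rvec"]))[0];t=np.array(f["tvec"]).ravel()
    C=-R.T@t;d=np.c_[p,np.ones(len(p))]@R
    return C+d*((z-C[2])/d[:,2])[:,None]
def proj(f,P):
    return cv2.projectPoints(np.array(P,float).reshape(-1,1,3),np.array(f["rvec"]),np.array(f["tvec"]),np.array(f["camera_matrix"]),np.array(f["dist"]))[0].reshape(-1,2)
def save(f,n): cv2.imwrite("pics/"+n,f["image"][:,:,::-1])
E
python3 - <<'E'
from h import *
a=grab("top");b=grab("scene");save(a,"top0.png");save(b,"scene0.png")
s=r.get_state();print(s["eef_pos"],s["tool_rot"],s["finger_gap"],r.grip_depth)
for f in(a,b):
    R=cv2.Rodrigues(np.array(f["rvec"]))[0];print(-R.T@np.array(f["tvec"]).ravel())
E
```

```text
[ 0.26747086 -0.6192694   0.2304587 ] [ 6.35879178e-01 -3.07610834e+00 -2.22879024e-03] 0.0852569831186766 -0.0187
[ 0.36779074 -0.08669874  0.91744617]
[-0.32686828 -0.57622732  0.6051928 ]
```

View pics/top0.png

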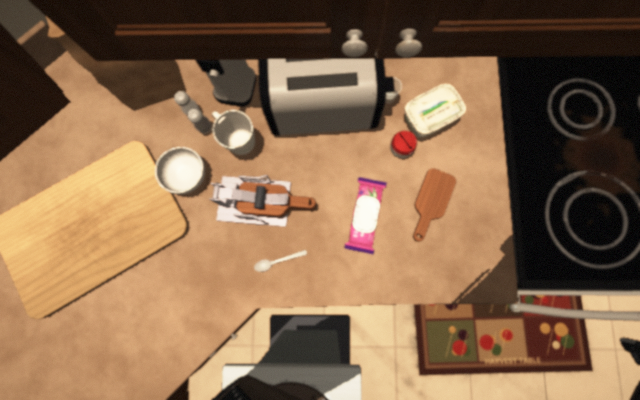

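View pics/scene0.png

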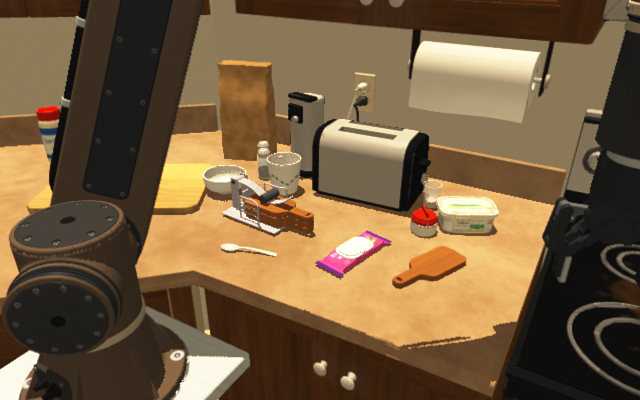

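```bash
python3 - <<'E'
from h import *
f=grab("top");im=f["image"];hsv=cv2.cvtColor(im,cv2.COLOR_RGB2HSV)
m=np.zeros(im.shape[:2],np.uint8);m[160:250,400:470]=1
def big(mask):
    mask=cv2.morphologyEx(mask.astype(np.uint8),cv2.MORPH_OPEN,np.ones((2,2)))
    c=max(cv2.findContours(mask,0,cv2.CHAIN_APPROX_NONE)[0],key=cv2.contourArea);return c.reshape(-1,2).astype(float)
print("bg",hsv[215,400],"board",hsv[190,435],"handle",hsv[230,421],"pile",hsv[205,300],hsv[203,275],"base",hsv[217,240])
c=big((hsv[...,1]>140)&(hsv[...,2]<200)&(m>0))
P=ray(f,c,.012)[:,:2]
# dense: fill
mask=np.zeros(m.shape,np.uint8);cv2.fillPoly(mask,[c.astype(int)],1);ys,xs=np.nonzero(mask)
Q=ray(f,np.c_[xs,ys],.013)[:,:2];mu=Q.mean(0);w,v=np.linalg.eigh(np.cov(Q.T));ax=v[:,1]
t=(Q-mu)@ax; s=(Q-mu)@np.array([-ax[1],ax[0]]);
print("board mean",mu,"ax",ax,"yaw",np.degrees(np.arctan2(ax[1],ax[0])),t.min(),t.max(),s.min(),s.max(),len(Q))
cr=cv2.resize(im[165:235,200:325],None,fx=6,fy=6,interpolation=cv2.INTER_CUBIC);cv2.imwrite("pics/crop1.png",cr[:,:,::-1])
E
```

```text
bg [ 15 113 214] board [ 11 166 180] handle [ 10 166 177] pile [ 11 167 183] [  9  32 216] base [  9  44 133]
board mean [ 0.53442377 -0.33882802] ax [-0.91767382  0.39733457] yaw 156.58834503290447 -0.07476224716620969 0.10817607273804375 -0.037124670044505995 0.03672560481061422 1682
```

View pics/crop1.png

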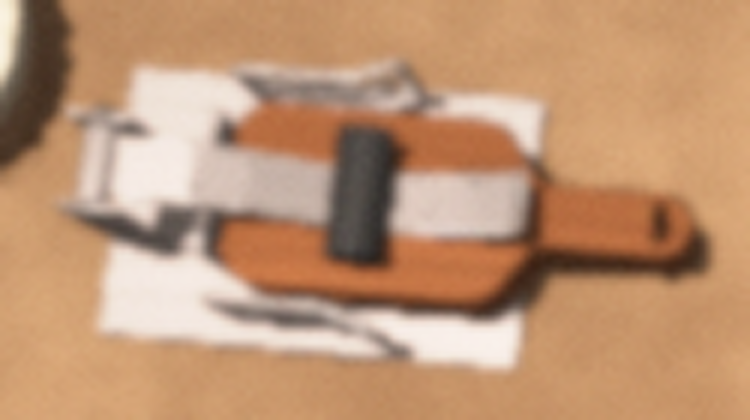

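```bash
python3 - <<'E'
from h import *
f=grab("top")
c=np.array([[135,68],[543,100],[517,368],[100,333]])/6+[200,165]-.4
P=ray(f,c,.010)[:,:2]
d=((P[0]-P[1])+(P[3]-P[2]));d/=np.linalg.norm(d);n=np.array([-d[1],d[0]])
ctr=P.mean(0);O=ctr-d*.014
print(P,[np.linalg.norm(P[i]-P[(i+1)%4]) for i in range(4)])
print("yaw",np.degrees(np.arctan2(d[1],d[0])),"O",O,"stop",O+d*.045,"mouth",O-d*.022,"ski",O-d*.076)
H=ray(f,np.array([[695,225],[535,183],[545,250],[640,190],[630,258]])/6+[200,165]-.4,.052)[:,:2]
print("pile handle end in stand",[( (h-O)@d,(h-O)@n) for h in H])
S=ray(f,np.array([[528,170],[520,240]])/6+[200,165]-.4,.080)[:,:2];print("ski",[((h-O)@d,(h-O)@n) for h in S])
print("origin home",O-d*.0475,"grip home",O-d*.1095)
E
```

```text
[[0.59656768 0.18171851]
 [0.58267867 0.01114651]
 [0.47138323 0.0195591 ]
 [0.48542312 0.19024986]] [np.float64(0.17113653511364277), np.float64(0.1116129378221304), np.float64(0.17126719555635037), np.float64(0.11147150893614076)]
yaw 85.32134694395491 O [0.53287124 0.08671515] stop [0.53654176 0.1315652 ] mouth [0.53107676 0.06478845] ski [0.52667213 0.01096839]
pile handle end in stand [(np.float64(-0.14079097146740635), np.float64(-0.001275707269263343)), (np.float64(-0.07680659427193431), np.float64(-0.012800146510208511)), (np.float64(-0.08339354134170947), np.float64(0.01335604685425186)), (np.float64(-0.1181125871212824), np.float64(-0.013367249276368953)), (np.float64(-0.11673218615452259), np.float64(0.013778410644196104))]
ski [(np.float64(-0.07718565886898825), np.float64(-0.012308482916860108)), (np.float64(-0.07691529927246844), np.float64(0.014757757974742812))]
origin home [0.52899679 0.03937342] grip home [ 0.52393963 -0.02241998]
```

Call:
step_arm:
  rows:
    - [6,[-4,2.6,1.2],0.1]
    - [6,[-8,5.3,3],0.22]
    - [6,[-12,8,5],0.34]
    - [6,[-15.5,10.5,6.5],0.46]
    - [6,[-19,13,8],0.58]
    - [6,[-22.5,15.5,9.5],0.7]
    - [6,[-26,18,10.5],0.815]
    - [6,[-29,20,11],0.815]

```text
time: 0.87
eef_pos: [0.4313, -0.3572, 0.1306]
tool_rot: [-0.647, -3.074, -0.0]
force: [0.2, -0.1, -0.9]
finger_gap: 0.0599
gripper_force: 0.0
```

```bash
cat >> h.py <<'E'
def delta(pos,yaw):
    s=r.get_state();R=cv2.Rodrigues(np.array(s["tool_rot"]))[0]
    y=np.arctan2(R[1,0],R[0,0]);dr=-((np.radians(yaw)-y+np.pi)%(2*np.pi)-np.pi)
    print("t",s["time"],"at",np.round(s["eef_pos"],4),"tilt",np.round(R[:,2],3),"yaw",np.degrees(y).round(1),"gap",s["finger_gap"],"F",np.round(s["force"],1),"q",np.round(s["qpos"],2))
    print("shift cm",np.round(R.T@(np.array(pos)-s["eef_pos"])*100,2),"roll",round(dr,3))
E
python3 - <<'E'
from h import *
delta([.462,-.3076,.10],156.6)
f=grab("wrist");save(f,"w1.png");print(proj(f,[.462,-.3076,.014]),proj(f,[.519,-.332,.014]))
E
```

```text
t 0.8667 at [ 0.4313 -0.3572  0.1306] tilt [-0.001  0.    -1.   ] yaw 156.2 gap 0.0598650439778774 F [ 0.2 -0.1 -0.9] q [-0.34  0.26 -0.38 -0.   -0.93 -1.64]
shift cm [-0.81  5.77  3.06] roll -0.006
[[378.07176783 204.54985076]] [[374.51897719 262.31846905]]
```

View pics/w1.png

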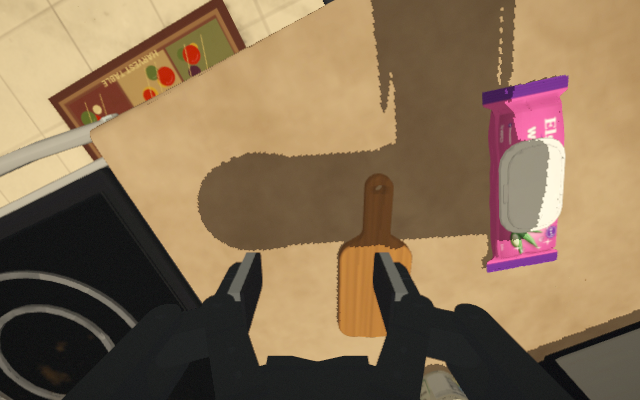

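Call:
step_arm:
  rows:
    - [6,[-0.4,3,1.5],0]
    - [6,[-0.8,5.8,3],0]
    - [6,[-0.8,5.8,5],0]
    - [6,[-0.8,5.8,6],0]
    - [6,[-0.8,5.8,6],0]

```text
time: 1.33
eef_pos: [0.46, -0.3079, 0.0691]
tool_rot: [-0.634, -3.073, -0.001]
force: [-0.3, 0.9, 0.3]
finger_gap: 0.0596
gripper_force: 0.0
```

```bash
python3 - <<'E'
from h import *
delta([.462,-.3076,.004],156.6)
f=grab("wrist");im=f["image"];hsv=cv2.cvtColor(im,cv2.COLOR_RGB2HSV);save(f,"w2.png");print(proj(f,[.462,-.3076,.014]),proj(f,[.519,-.332,.014]))
E
```

```text
t 1.3333 at [ 0.46   -0.3079  0.0691] tilt [-0.004  0.001 -1.   ] yaw 156.7 gap 0.05963822315669771 F [-0.3  0.9  0.3] q [-0.24  0.32 -0.46 -0.   -0.79 -1.74]
shift cm [-0.2   0.11  6.51] roll 0.002
[[318.05684453 224.7471709 ]] [[318.16076218 295.6336916 ]]
```

View pics/w2.png

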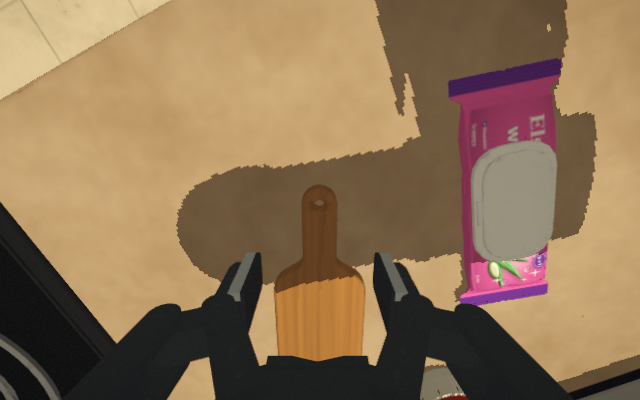

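Call:
step_arm:
  rows:
    - [6,[-0.2,0.1,3],0]
    - [6,[-0.2,0.1,5.2],0]
    - [5,[-0.2,0.1,6.2],0]
    - [5,[-0.2,0.1,6.6],0]
    - [4,[-0.2,0.1,6.6],0]
    - [1.5,[-0.2,0.1,6.6],0]
    - [1.5,[-0.2,0.1,6.6],0]
    - [1.5,[-0.2,0.1,6.6],0]

```text
time: 2.05
eef_pos: [0.4646, -0.309, 0.0069]
tool_rot: [0.635, 3.074, -0.001]
force: [-0.3, -0.1, 4.4]
finger_gap: 0.0236
gripper_force: 59.4
```

Call:
step_arm:
  rows:
    - [1.5,[0,0,0],0]
    - [1.5,[0,0,0],0]
    - [1.5,[0,0,0],0]

```text
time: 2.3
eef_pos: [0.4647, -0.309, 0.0069]
tool_rot: [0.634, 3.075, -0.001]
force: [-2.1, -0.3, 7.3]
finger_gap: 0.0237
gripper_force: 59.7
```

Call:
step_arm:
  rows:
    - [1.5,[0,0,-1.5],0]
    - [1.5,[0,0,-4.5],0]
    - [1.5,[0,0,-7.5],0]
    - [1.5,[0,0,-10],0]
    - [1.5,[0,0,-11],0]
    - [1.5,[0,0,-11],0]

```text
time: 2.8
eef_pos: [0.4655, -0.309, 0.1186]
tool_rot: [0.633, 3.071, -0.001]
force: [-0.1, -0.5, -1.0]
finger_gap: 0.0236
gripper_force: 59.0
```

```bash
python3 - <<'E'
from h import *
d=np.array([.0816,.9967]);O=np.array([.5329,.0867])
p=O-d*.25;delta([*p,.10],265.3)
f=grab("wrist");save(f,"w3.png")
g=grab("scene");cr=cv2.resize(g["image"][180:320,340:520],None,fx=4,fy=4);
both=np.zeros((400,640+515,3),np.uint8);both[:,:640]=f["image"];both[:,640:]=cv2.resize(cr,(515,400));cv2.imwrite("pics/b3.png",cv2.resize(both,(800,277))[:,:,::-1])
E
```

```text
t 2.8 at [ 0.4655 -0.309   0.1186] tilt [ 0.006 -0.002 -1.   ] yaw 156.7 gap 0.023570291949922436 F [-0.1 -0.5 -1. ] q [-0.24  0.27 -0.4   0.   -0.9  -1.74]
shift cm [ 1.49 15.32  1.86] roll -1.896
```

View pics/b3.png

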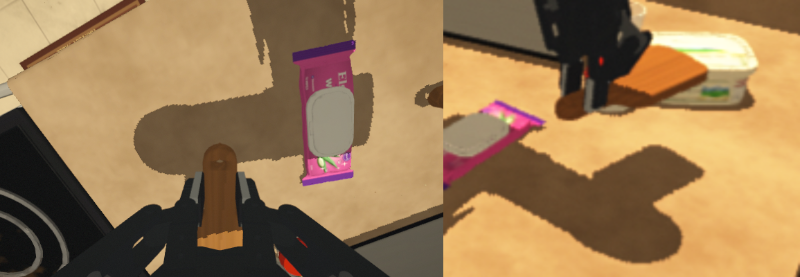

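Call:
step_arm:
  rows:
    - [1.5,[0,0,0],-0.11]
    - [1.5,[0,0,0],-0.23]
    - [1.5,[0,0,0],-0.35]
    - [1.5,[0,0,0],-0.47]
    - [1.5,[0,0,0],-0.59]
    - [1.5,[0,0,0],-0.71]
    - [1.5,[0,0,0],-0.83]
    - [1.5,[0,0,0],-0.95]

```text
time: 3.57
eef_pos: [0.4626, -0.3081, 0.1132]
tool_rot: [0.85, -3.021, -0.003]
force: [0.5, 0.2, -1.7]
finger_gap: 0.0239
gripper_force: 59.0
```

Call:
step_arm:
  rows:
    - [1.5,[0,0,0],-0.12]
    - [1.5,[0,0,0],-0.24]
    - [1.5,[0,0,0],-0.36]
    - [1.5,[0,0,0],-0.48]
    - [1.5,[0,0,0],-0.6]
    - [1.5,[0,0,0],-0.72]
    - [1.5,[0,0,0],-0.84]
    - [1.5,[0,0,0],-0.946]

```text
time: 4.23
eef_pos: [0.4627, -0.3081, 0.1132]
tool_rot: [2.134, -2.303, -0.005]
force: [-0.1, -0.3, -1.2]
finger_gap: 0.0242
gripper_force: 59.0
```

```bash
python3 - <<'E'
from h import *
d=np.array([.0816,.9967]);O=np.array([.5329,.0867])
p=O-d*.25;delta([*p,.10],265.3)
E
```

```text
t 4.2333 at [ 0.4627 -0.3081  0.1132] tilt [-0.003  0.001 -1.   ] yaw -94.4 gap 0.024247767305337384 F [-0.1 -0.3 -1.2] q [-0.24  0.27 -0.41 -0.   -0.89  0.16]
shift cm [-14.89  -3.87   1.33] roll 0.006
```

Call:
step_arm:
  rows:
    - [1.5,[-3,-0.9,0],0]
    - [1.5,[-6,-1.8,0],0]
    - [1.5,[-9,-2.6,0],0]
    - [1.5,[-12,-3.4,0],0]
    - [1.5,[-14,-3.9,0],0.006]
    - [1.5,[-14.5,-3.9,0],0.006]
    - [1.5,[-14.5,-3.9,0],0.006]

```text
time: 4.82
eef_pos: [0.5139, -0.1657, 0.1136]
tool_rot: [2.123, -2.313, -0.003]
force: [-0.4, 0.7, -0.7]
finger_gap: 0.0236
gripper_force: 59.0
```

```bash
python3 - <<'E'
from h import *
d=np.array([.0816,.9967]);O=np.array([.5329,.0867])
p=O-d*.25;delta([*p,.064],265.3)
f=grab("top");g=grab("scene")
A=cv2.resize(f["image"][150:250,200:400],(800,400),interpolation=cv2.INTER_CUBIC)
B=cv2.resize(g["image"][150:250,220:420],(400,200),interpolation=cv2.INTER_CUBIC)
w=grab("wrist")["image"]
o=np.zeros((600,800,3),np.uint8);o[:400]=A;o[400:,:400]=B;o[400:,400:720]=cv2.resize(w,(320,200))
cv2.imwrite("pics/p4.png",o[:,:,::-1])
E
```

```text
t 4.8167 at [ 0.5139 -0.1657  0.1136] tilt [-0.003  0.    -1.   ] yaw -94.9 gap 0.0236096899589737 F [-0.4  0.7 -0.7] q [ 0.05  0.25 -0.44 -0.   -0.88 -0.14]
shift cm [-0.31  0.15  4.96] roll -0.004
```

View pics/p4.png

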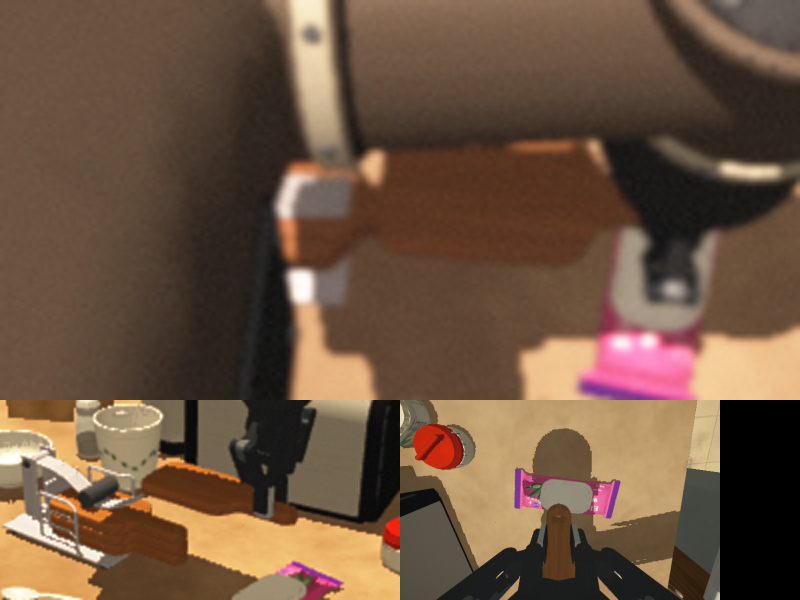

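Call:
step_arm:
  rows:
    - [1.5,[0,0.15,2],0]
    - [1.5,[0,0.15,4],0]
    - [1.5,[0,0.15,4.6],0]
    - [1.5,[0,0.15,4.6],0]

```text
time: 5.3
eef_pos: [0.5112, -0.1679, 0.0676]
tool_rot: [2.118, -2.316, -0.004]
force: [-0.4, -0.0, -0.4]
finger_gap: 0.0239
gripper_force: 59.0
```

```bash
python3 - <<'E'
from h import *
d=np.array([.0816,.9967]);O=np.array([.5329,.0867])
p=O-d*.25;delta([*p,.060],265.3)
s=r.get_state();e=np.array(s["eef_pos"]);n=np.array([-d[1],d[0]])
g=grab("scene");S=5;x0,y0=240,190
im=cv2.resize(g["image"][y0:y0+80,x0:x0+160],None,fx=S,fy=S,interpolation=cv2.INTER_CUBIC)
bx=.059
for dz,col in((-.0069,(255,255,0)),(.0071,(0,255,255))):
    L=[]
    for a,b in((-.0925,-.009),(-.0925,.009),(-.082,.013),(-.04,.013),(-.025,.037),(.0765,.037),(.0925,.021),(.0925,-.021),(.0765,-.037),(-.025,-.037),(-.04,-.013),(-.082,-.013)):
        L.append([*(e[:2]+d*(a+bx)+n*b),e[2]+dz])
    q=((proj(g,L)-[x0,y0]+.5)*S).astype(int);cv2.polylines(im,[q],True,col,1)
cv2.imwrite("pics/p5.png",im[:,:,::-1])
E
```

```text
t 5.3 at [ 0.5112 -0.1679  0.0676] tilt [-0.004  0.    -1.   ] yaw -95.1 gap 0.023852402777190095 F [-0.4 -0.  -0.4] q [ 0.05  0.3  -0.49 -0.   -0.78 -0.14]
shift cm [-0.56 -0.08  0.76] roll -0.008
```

View pics/p5.png

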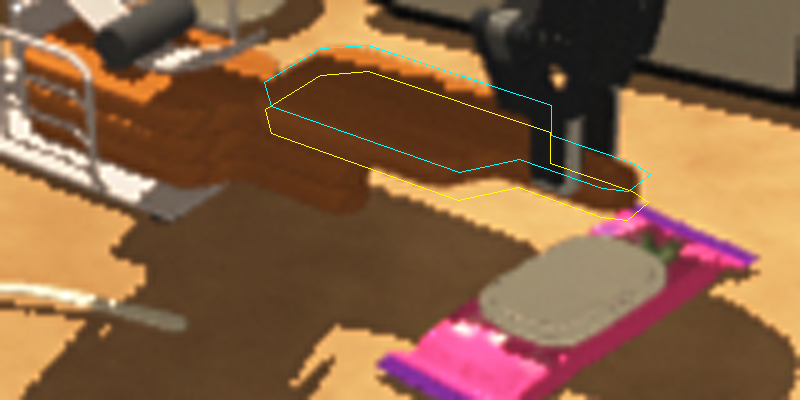

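Call:
step_arm:
  rows:
    - [1.5,[0,-0.05,0.3],-0.006]
    - [1.5,[0,-0.05,0.5],-0.006]
    - [1.5,[0,-0.05,0.6],-0.006]
    - [1.5,[0,-0.05,0.6],-0.006]

```text
time: 5.68
eef_pos: [0.5137, -0.1671, 0.0637]
tool_rot: [-2.128, 2.31, -0.001]
force: [-0.7, 0.4, -0.5]
finger_gap: 0.0241
gripper_force: 59.0
```

Call:
step_arm:
  rows:
    - [1.5,[-0.5,0,0],0]
    - [1.5,[-1.2,0,0],0]
    - [1.5,[-2,0,0],0]
    - [1.5,[-2.8,0,0],0]
    - [1.5,[-3.6,0,0],0]
    - [1.5,[-4.4,0,0],0]
    - [1.5,[-4.4,0,0],0]

```text
time: 6.27
eef_pos: [0.5171, -0.1218, 0.0633]
tool_rot: [2.13, -2.309, -0.0]
force: [0.0, 0.4, -1.6]
finger_gap: 0.0236
gripper_force: 58.9
```

```bash
python3 - <<'E'
from h import *
d=np.array([.0816,.9967]);O=np.array([.5329,.0867])
p=O-d*.1065;delta([*p,.060],265.3)
E
```

```text
t 6.2667 at [ 0.5171 -0.1218  0.0633] tilt [-0. -0. -1.] yaw -94.6 gap 0.023645284110282896 F [ 0.   0.4 -1.6] q [ 0.14  0.3  -0.51  0.   -0.76 -0.22]
shift cm [-10.26   0.12   0.33] roll 0.001
```

Call:
step_arm:
  rows:
    - [1.5,[-0.5,0.05,0.2],0]
    - [1.5,[-1.2,0.1,0.25],0]
    - [1.5,[-2,0.1,0.25],0]
    - [1.5,[-2.8,0.1,0.25],0]
    - [1.5,[-3.6,0.1,0.25],0]
    - [1.5,[-4,0.1,0.25],0]
    - [1.5,[-4,0.1,0.25],0]

```text
time: 6.85
eef_pos: [0.5194, -0.0826, 0.0608]
tool_rot: [-2.129, 2.31, 0.0]
force: [0.4, 1.6, -1.1]
finger_gap: 0.0236
gripper_force: 59.1
```

```bash
python3 - <<'E'
from h import *
d=np.array([.0816,.9967]);O=np.array([.5329,.0867])
p=O-d*.1065;delta([*p,.060],265.3)
e=np.array(r.get_state()["eef_pos"])
f=grab("top");g=grab("scene")
A=cv2.resize(g["image"][160:260,210:360],(800,533),interpolation=cv2.INTER_CUBIC)
cv2.imwrite("pics/p6.png",A[:,:,::-1])
E
```

```text
t 6.85 at [ 0.5194 -0.0826  0.0608] tilt [-0.  0. -1.] yaw -94.7 gap 0.023573889761512618 F [ 0.4  1.6 -1.1] q [ 0.22  0.3  -0.53 -0.   -0.75 -0.3 ]
shift cm [-6.33  0.03  0.08] roll 0.001
```

View pics/p6.png

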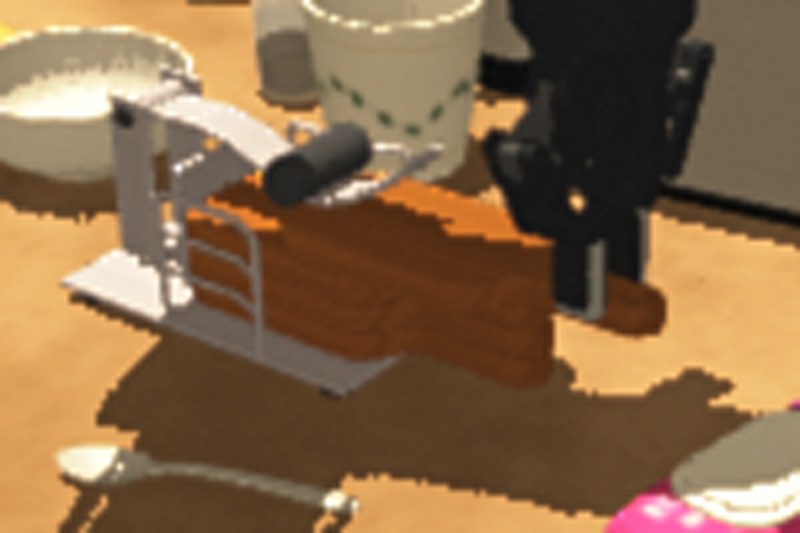

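Call:
step_arm:
  rows:
    - [1.5,[-0.6,0,0],0]
    - [1.5,[-1.3,0,0],0]
    - [1.5,[-2,0,0],0]
    - [1.5,[-2.7,0,0],0]
    - [1.5,[-3.4,0,0],0]
    - [1.5,[-4,0,0],0]
    - [1.5,[-4.5,0,0],0]
    - [1.5,[-4.5,0,0],0]

```text
time: 7.62
eef_pos: [0.5234, -0.0371, 0.0609]
tool_rot: [-2.129, 2.309, 0.0]
force: [0.5, 2.8, -2.1]
finger_gap: 0.024
gripper_force: 59.0
```

Call:
step_arm:
  rows:
    - [1.5,[-0.3,0,0.05],0]
    - [1.5,[-0.6,0,0.05],0]
    - [1.5,[-0.9,0,0.05],0]
    - [1.5,[-1.2,0,0.05],0]
    - [1.5,[-1.2,0,0.05],0]

```text
time: 8.03
eef_pos: [0.5241, -0.0261, 0.0603]
tool_rot: [-2.128, 2.31, 0.0]
force: [-0.2, -0.8, -1.6]
finger_gap: 0.0239
gripper_force: 59.0
```

```bash
python3 - <<'E'
from h import *
d=np.array([.0816,.9967]);O=np.array([.5329,.0867])
p=O-d*.1065;delta([*p,.060],265.3)
E
```

```text
t 8.0333 at [ 0.5241 -0.0261  0.0603] tilt [ 0.  0. -1.] yaw -94.7 gap 0.02385911894527654 F [-0.2 -0.8 -1.6] q [ 0.32  0.29 -0.53 -0.   -0.74 -0.41]
shift cm [-0.66  0.05  0.03] roll 0.0
```

Call:
step_arm:
  rows:
    - [1.5,[-0.2,0,0],0]
    - [1.5,[-0.4,0,0],0]
    - [1.5,[-0.4,0,0],0]

```text
time: 8.28
eef_pos: [0.5237, -0.0232, 0.0602]
tool_rot: [2.127, -2.309, -0.0]
force: [-0.7, -7.1, -0.8]
finger_gap: 0.0242
gripper_force: 59.0
```

Call:
step_arm:
  rows:
    - [1.5,[-0.2,0,0],0]
    - [1.5,[-0.3,0,0],0]
    - [1.5,[-0.3,0,0],0]

```text
time: 8.53
eef_pos: [0.5228, -0.0228, 0.0601]
tool_rot: [2.124, -2.307, 0.001]
force: [0.2, -21.7, -1.0]
finger_gap: 0.0238
gripper_force: 59.1
```

Call:
step_arm:
  rows:
    - [1.5,[0.25,0,0.05],0]
    - [1.5,[0.3,0,0.1],0]
    - [1.5,[0.3,0,0.1],0]
    - [3.2,[0.3,0,0.1],0]
    - [4.5,[0.3,0,0.1],0]
    - [5,[0.3,0,0.1],0]
    - [5,[0.3,0,0.1],0]
    - [5,[0.3,0,0.1],0]

```text
time: 9.2
eef_pos: [0.5248, -0.022, 0.0596]
tool_rot: [-2.128, 2.31, -0.0]
force: [-0.0, 0.0, -0.2]
finger_gap: 0.0498
gripper_force: 0.0
```

Call:
step_arm:
  rows:
    - [5,[0,0,-0.7],0]
    - [5,[0,0,-2.5],0]
    - [5,[0,0,-5],0]
    - [5,[0,0,-8],0]
    - [5,[3,0,-11],0]
    - [5,[6,0,-14],0]
    - [5,[10,0,-16],0]
    - [5,[14,0,-16],0]

```text
time: 9.87
eef_pos: [0.5152, -0.1605, 0.2249]
tool_rot: [-2.128, 2.304, -0.01]
force: [1.5, -0.5, -0.5]
finger_gap: 0.05
gripper_force: 0.0
```

Call:
step_arm:
  rows:
    - [5,[4,0,0],0]
    - [5,[8,0,0],0]
    - [5,[12,0,0],0]
    - [5,[16,0,0],0]
    - [5,[20,0,0],0]
    - [5,[20,0,0],0]

```text
time: 10.37
eef_pos: [0.4955, -0.3645, 0.2192]
tool_rot: [2.123, -2.314, 0.0]
force: [0.7, 1.2, 0.2]
finger_gap: 0.0501
gripper_force: 0.0
```

```bash
python3 - <<'E'
from h import *
print(r.get_state()["eef_pos"])
f=grab("top");g=grab("scene")
o=np.zeros((600,800,3),np.uint8)
o[:340,:]=cv2.resize(f["image"][160:245,190:390],(800,340),interpolation=cv2.INTER_CUBIC)
o[340:,:520]=cv2.resize(g["image"][165:245,210:370],(520,260),interpolation=cv2.INTER_CUBIC)
cv2.imwrite("pics/p7.png",o[:,:,::-1])
E
```

```text
[ 0.49554617 -0.36449828  0.21919331]
```

View pics/p7.png

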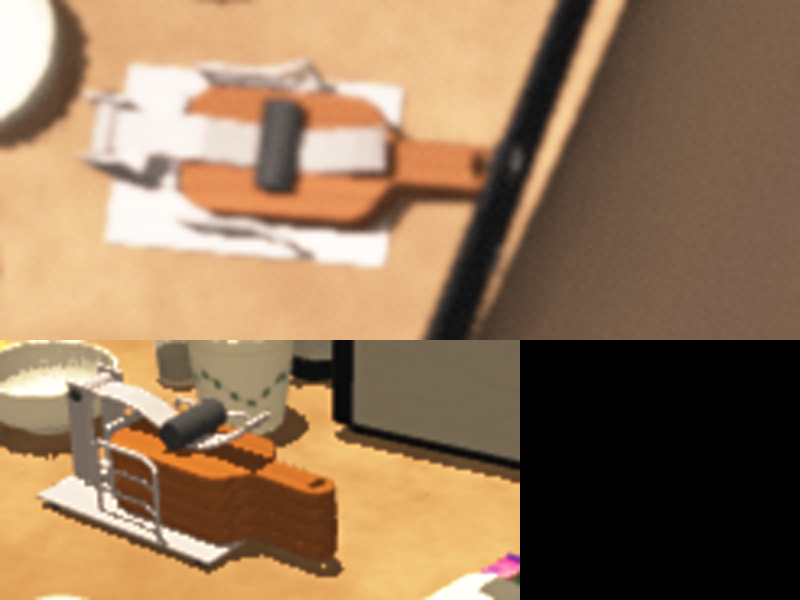

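```bash
python3 - <<'E'
from h import *
d=np.array([.0816,.9967]);O=np.array([.5329,.0867])
delta([*(O-d*.175),.10],265.3)
E
```

```text
t 10.4667 at [ 0.496  -0.3605  0.2191] tilt [-0.001  0.    -1.   ] yaw -94.9 gap 0.05002325837131498 F [ 0.1  1.3 -0.6] q [-0.31  0.27 -0.15 -0.   -1.16  0.23]
shift cm [-27.36   0.06  11.92] roll -0.003
```

Call:
step_arm:
  rows:
    - [0,[-4,0,1],0]
    - [0,[-8,0,2],0]
    - [0,[-12,0,3.5],0]
    - [0,[-16,0,5],0]
    - [0,[-20,0,7],0]
    - [0,[-23.5,0,9],0]
    - [0,[-26,0,11],0]
    - [0,[-27.2,0,12],0]

```text
time: 11.13
eef_pos: [0.5179, -0.0838, 0.0978]
tool_rot: [2.132, -2.306, -0.002]
force: [-1.3, -0.0, -0.2]
finger_gap: 0.0001
gripper_force: 0.0
```

```bash
python3 - <<'E'
from h import *
d=np.array([.0816,.9967]);O=np.array([.5329,.0867])
delta([*(O-d*.155),.067],265.3)
E
```

```text
t 11.1333 at [ 0.5179 -0.0838  0.0978] tilt [-0.001  0.001 -1.   ] yaw -94.5 gap 0.00014391074409009994 F [-1.3 -0.  -0.2] q [ 0.21  0.24 -0.49 -0.   -0.84 -0.29]
shift cm [-1.61 -0.11  3.08] roll 0.004
```

Call:
step_arm:
  rows:
    - [0,[0,-0.1,1.5],0]
    - [0,[0,-0.1,3],0]
    - [0,[0,-0.1,3.1],0]
    - [0,[-0.7,-0.1,3.1],0]
    - [0,[-1.3,-0.1,3.1],0]
    - [0,[-1.5,-0.1,3.1],0]
    - [0,[-1.5,-0.1,3.1],0]

```text
time: 11.72
eef_pos: [0.522, -0.0723, 0.0694]
tool_rot: [-2.128, 2.309, -0.002]
force: [-0.1, 0.3, 0.8]
finger_gap: -0.0002
gripper_force: 0.0
```

Call:
step_arm:
  rows:
    - [0,[-0.2,0,0],0]
    - [0,[-0.4,0,0],0]
    - [0,[-0.4,0,0],0]

```text
time: 11.97
eef_pos: [0.5217, -0.0689, 0.0686]
tool_rot: [-2.128, 2.31, -0.0]
force: [-0.8, 0.2, -1.2]
finger_gap: -0.0003
gripper_force: 0.0
```

Call:
step_arm:
  rows:
    - [0,[-0.1,0,0],0]
    - [0,[-0.2,0,0],0]
    - [0,[-0.2,0,0],0]

```text
time: 12.22
eef_pos: [0.5217, -0.067, 0.0682]
tool_rot: [2.128, -2.311, -0.0]
force: [0.4, 0.0, -0.1]
finger_gap: 0.0004
gripper_force: 0.0
```

Call:
step_arm:
  rows:
    - [0,[-0.15,0,0.1],0]
    - [0,[-0.3,0,0.2],0]
    - [0,[-0.3,0,0.2],0]

```text
time: 12.47
eef_pos: [0.5219, -0.0639, 0.066]
tool_rot: [2.128, -2.31, -0.0]
force: [0.1, 0.8, -0.7]
finger_gap: -0.0005
gripper_force: 0.0
```

Call:
step_arm:
  rows:
    - [0,[-0.1,0,0],0]
    - [0,[-0.2,0,0],0]
    - [0,[-0.2,0,0],0]

```text
time: 12.72
eef_pos: [0.5222, -0.0619, 0.0663]
tool_rot: [-2.129, 2.31, -0.0]
force: [0.2, -0.7, 0.2]
finger_gap: -0.0002
gripper_force: 0.0
```

Call:
step_arm:
  rows:
    - [0,[0.5,0,0],0]
    - [0,[1,0,0],0]
    - [0,[1,0,0.5],0]
    - [0,[1,0,0.7],0]
    - [0,[0.6,0,0.7],0]
    - [0,[0.3,0,0.7],0]
    - [0,[0.3,0,0.7],0]

```text
time: 13.3
eef_pos: [0.5221, -0.0645, 0.0592]
tool_rot: [-2.129, 2.31, -0.0]
force: [-0.7, 0.2, 0.3]
finger_gap: -0.0001
gripper_force: 0.0
```

Call:
step_arm:
  rows:
    - [0,[-0.15,0,0],0]
    - [0,[-0.3,0,0],0]
    - [0,[-0.3,0,0],0]

```text
time: 13.55
eef_pos: [0.5219, -0.0622, 0.0593]
tool_rot: [2.128, -2.31, 0.0]
force: [0.2, -2.3, -0.5]
finger_gap: 0.0002
gripper_force: 1.4
```

Call:
step_arm:
  rows:
    - [0,[-0.15,0,0],0]
    - [0,[-0.3,0,0],0]
    - [0,[-0.3,0,0],0]

```text
time: 13.8
eef_pos: [0.5209, -0.0617, 0.0593]
tool_rot: [2.126, -2.307, 0.001]
force: [-0.5, -18.4, 2.4]
finger_gap: -0.0
gripper_force: 9.0
```

Call:
step_arm:
  rows:
    - [0,[1,0,0],0]
    - [0,[2,0,-1],0]
    - [0,[4,0,-4],0]
    - [0,[7,0,-7],0]
    - [0,[11,0,-10],0]
    - [0,[15,0,-13],0]
    - [0,[19,0,-14],0]
    - [0,[23,0,-14],0]

```text
time: 14.47
eef_pos: [0.506, -0.2768, 0.2027]
tool_rot: [-2.128, 2.306, -0.009]
force: [1.2, -0.0, 0.5]
finger_gap: 0.0002
gripper_force: 0.0
```

```bash
python3 - <<'E'
from h import *
d=np.array([.0816,.9967]);O=np.array([.5329,.0867]);n=np.array([-d[1],d[0]])
f=grab("top");g=grab("scene");hsv=cv2.cvtColor(g["image"],cv2.COLOR_RGB2HSV)
print(r.get_state()["eef_pos"])
# board blade/handle centreline check: orange mask left of robot in scene
e=proj(g,[[*(O-d*.14),.066],[*(O-d*.14),.01]]);print(e)
m=(hsv[...,1]>165)&(hsv[...,0]<14)&(hsv[...,2]>60);ys,xs=np.nonzero(m[195:245,230:330]);print("pile right edge per row",[(y+195,xs[ys==y].max()+230) for y in range(15,45,4) if (ys==y).any()])
print(r.finish_job())
E
```

```text
[ 0.5044986  -0.27979849  0.20020963]
[[310.93932759 210.10714545]
 [311.05273893 231.24334693]]
pile right edge per row [(210, np.int64(312)), (214, np.int64(312)), (218, np.int64(312)), (222, np.int64(313)), (226, np.int64(313)), (230, np.int64(312))]
the job is handed in; nothing more can be done
None
```

The loose board is on top of the pile, blade home against the back stop, handle out in front and the weighted arm resting on it. The pile looked undisturbed, I touched nothing else, and the job was handed in at about 14.5 s with no verdict shown yet.

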